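# Ready the snowfall recorder: balance the pan, wind the clock

## Task

Get the snowfall recorder ready for its run: first add brass check weights to the sprung pan, beside the sample jar, setting each down gently, until the pan's red needle rests in the green zone of its scale. Then wind the brass key clockwise, in several part turns, until its red index stands in the green arc, never into the red. Leave the jar on the pan, and do not knock over or shift the tubes, the can or the scraper.

Things in the scene. Friction and masses are not known exactly. Their poses are not given: they have to be found in the camera images.
- recorder: Weighing snowfall recorder, fixed to the bench: grey base plate 20 mm high, x -75 to +160 mm, y -200 to +200 mm in its frame. Origin on the bench, z up, x away from the robot, y left. The sprung aluminium pan is on its +y side. On its -y side a blue clock housing, 150 x 150 mm, top at 100 mm, centred at x 0, y -115 mm, with the brass winding key upright at that centre.
- pan_floor (a point): Centre of the upper face of the pan's flat floor; sinks with the pan. Unloaded it is 125 mm above the bench, at x 0, y +105 mm of the recorder. Pan 130 mm (x) by 190 mm (y), rim only 3 mm high, axes parallel to the recorder's. The jar stands in its +y part (x -12 to 12, y 56 to 63 mm from this point); the rest is free for weights.
- pan (a joint): How far the sprung pan has sunk, m: 0 unloaded, stop at 0.050. Linear spring, 250 N/m: 100 g sinks it 3.9 mm wherever it stands on the pan; it settles in about 0.5 s. The red needle turns clockwise (from above) 30 rad per m of sinking. The green zone runs from 0.027 to 0.033, centre 0.030.
- key (a joint): How far the key is wound, rad, growing clockwise seen from above; stop at 5.2. Its red index points along the recorder's +x at 0. Green arc: 3.90 to 4.40, centre 4.15; red arc from 4.75: overwound. The spring resists more and more (0.08 N m at 0, 0.15 N m at 4.4) but a friction brake holds the key where it is let go; it can also be turned back.
- key_grip (a point): Middle of the key's brass bow, on its upright axis, 137 mm above the bench. The bow is a bar 46 mm long (this point's x axis, turning with the key; at 0 along the recorder's x), 10 mm thick (y), 118 to 154 mm above the bench: grip it across the 10 mm from above. Open fingers at its height may turn freely about it.
- dial (a point): Pivot of the pan's red needle (60 mm long), on top of a low white block (x +75 to +160 mm, y +10 to +200 mm of the recorder, top at 75 mm). Unloaded the needle points 0.75 rad to the left of the recorder's +x; the green zone lies just right of +x (0.06 to 0.24 rad).
- jar: Sample jar, clear with yellow lid, 55 mm across the lid (body 52 mm), 58 mm high, standing on the pan; its mass is unknown (about 220 to 560 g). Loose; origin under its centre. It stays on the pan.
- weight300: Brass check weight of 300 g: upright cylinder 38 mm across, 32 mm high, with a 12 mm ball knob on top (total height 46 mm); loose; origin under its centre, z up.
- weight200: Brass check weight of 200 g: upright cylinder 36 mm across, 26 mm high, with a 12 mm ball knob on top (total height 40 mm); loose; origin under its centre, z up.
- weight100: Brass check weight of 100 g: upright cylinder 28 mm across, 20 mm high, with a 12 mm ball knob on top (total height 34 mm); loose; origin under its centre, z up.
- tube_a: Bystander: upright clear sample tube with yellow cap, 33 mm across, 74 mm high; loose; origin under its centre, z up.
- tube_b: Bystander: upright clear sample tube with yellow cap, 33 mm across, 74 mm high; loose; origin under its centre, z up.
- tube_c: Bystander: upright clear sample tube with blue cap, 33 mm across, 74 mm high; loose; origin under its centre, z up.
- can: Bystander: upright can, 66 mm across, 100 mm high; loose; origin under its centre, z up.
- scraper: Bystander: spatula lying flat on the bench, 200 mm long along its x axis, about 20 mm high, up to 50 mm wide; loose.
Not all that is in view belongs to the job. Leave any purple look-alike of the jar alone.

How it is judged:
On the way, in this order (a step that is already met when the one before it is completed fails the run):
1. the pan's needle rests in the green zone (pan sunk 27 to 33 mm) (value of joint pan between 0.027 and 0.033 m), for 0.5 s.
2. the key is wound into the green arc (3.90 to 4.40 rad) (value of joint key between 3.9 and 4.4 rad), for 0.3 s.
At the end, for the whole second after the job is handed in: The pan is at rest with its needle in the green (sunk 27 to 33 mm), the jar upright on the pan (within 5 mm of its floor, tilt under 0.1 rad), and the key stands in the green arc (3.90 to 4.40 rad) (all of step 1 and all of step 2 and velocity of joint pan between -0.01 and 0.01 m/s and z of jar in the frame of pan_floor between -0.005 and 0.005 m and angle between jar's own z axis and vertical below 0.1 rad); the robot touches nothing.
It fails at once if the key is wound into the red (4.75 rad) (value of joint key above 4.75 rad).
It fails at once if the pan is struck: it sinks faster than 0.25 m/s (velocity of joint pan above 0.25 m/s).
It fails at once if a tube or the can is shifted by 30 mm or tipped (distance of any of tube_a, tube_b, tube_c, can from where it was at the start of the episode above 0.03 m or angle between any of tube_a, tube_b, tube_c, can's own z axis and vertical above 0.5 rad).
It fails at once if the scraper is shifted by 40 mm (distance of scraper from where it was at the start of the episode above 0.04 m).
It fails at once if the jar is tipped or leaves the pan (angle between jar's own z axis and vertical above 0.4 rad or z of jar in the frame of pan_floor above 0.03 m or z of jar in the frame of pan_floor below -0.02 m).
It also fails if it takes over 72 s, if anything falls off the work surface, if the arm or the gripper's body presses on something with over 40 N, if the wrist force passes 120 N, or if a joint passes its speed limit or range.

## Robot

A 6-joint arm with a two-finger parallel gripper is mounted at the origin on the work surface. World frame = base frame: x ahead of the robot, y to its left, z up, the work surface at z = 0. Lengths are in m, angles in rad, forces in N, time in s.
With the tool pointing down it reaches from about 0.275 to 0.825 m from the base axis. Payload 4.9 kg.
Tool frame: the origin (TCP) lies midway between the tips of the shut fingers; the grasp point (between the pads) lies 19 mm behind it (bot.grip_depth is the distance from the TCP to the grasp point, in m); z points along the fingers, y is the line along which they close (so a half turn about z gives the same grasp; the last joint's range is limited). The gripper opens to 85 mm and grips with 20 to 120 N. Pads are 22 mm wide; open, the fingers measure 114 mm over their backs; the gripper's body (76 mm by 85 mm) begins 54 mm behind the grasp point. The pads swing forward as they close: fully open they stand 13 mm farther back than shut.
Start: joints at [1.084, 0.326, -0.193, 1.052, 0, 1.437], TCP at [0.19, 0.516, 0.231] pointing down, gripper open.
Joint ranges: [-2.65, 2.65], [-0.97, 1.79], [-1.3, 1.35], [-1.93, 2.1], [-1.47, 1.37], [-3.14, 3.14]. Speed limits (rad/s): [2.57, 2.57, 3.14, 3.14, 3.14, 3.14].

## Interface

Orientations are given as a unit quaternion [w, x, y, z].
In Python, from cell import bot gives the robot as it stands. Calls block until the motion is done:
- bot.move_pose(position, orientation): joint-space move of the TCP to a pose.
- bot.move_linear(position, speed=0.15, rotation=None, until_force=None): straight line of the TCP; rotation=None keeps the orientation; speed is the mean speed in m/s. With until_force (N) it stops when the force on the tool has changed by that much, and returns True; else False.
- bot.goto_joints(angles): joint-space move.
- bot.set_gripper(opening, grasp_force=None): opening from 0.0 (shut) to 1.0 (fully open); grasp_force is the grip in N (None keeps the last); returns when the fingers have stopped.
- bot.wait(seconds).
- bot.solve_ik(position, orientation): joint angles nearest the present ones, or None.
- bot.camera(name): name is "scene" or "top" or "wrist"; returns the picture (400x640x3 uint8, red, green, blue); there is no depth.
- bot.calibration(name): a dict with "mtx" (3x3 intrinsics, pixels), "extrinsics" (4x4, takes a point from world to camera coordinates); the wrist camera has in their place "hand_eye" (4x4, takes a point from camera to tool coordinates, whose origin is the TCP and whose axes are the flange's). Camera axes: x right, y down, z forward; pixel columns grow to the right and rows downward; lengths in m; the calibration is good to about 2 mm. A picture is of the moment at which its call begins: read the wrist's pose just before it. calibration takes no time and is no camera call.
A pose or a line that the arm cannot do raises bot.PlanningError and nothing moves.
- bot.close_job(): hands the job in; it is judged then, once.
Trained networks look in the newest picture that a camera, given by its name, has taken for a name from the list of things; names that differ only in an ending like _2 or _b are one class to them, and where a whole thing is asked for, a point or a joint stands for the part that bears it (a point fixed in the world has none). Each returns a list of dicts, best first, with "confidence" (0 to 1); they miss things now and then, are a little off and sometimes report something else, mostly with a low value. They report only what shows in the picture. A call takes as long as a camera call. They do not tell look-alikes from the thing itself.
- bot.search_frame(camera, thing): "bbox" ([left, top, width, height] in pixels, round what is visible of it).
Readings, each from a call of its own:
- bot.read_clock(): time.
- bot.read_joint_positions(): joint angles.
- bot.read_joint_vel(): joint speeds.
- bot.read_joint_efforts(): joint torques, N m.
- bot.read_position(): TCP position.
- bot.read_tool_rot(): TCP orientation.
- bot.read_ft_force(): force on the tool from outside, world axes, zero at the start.
- bot.read_moment(): the same for the moment, N m.
- bot.read_gripper_width(): opening from 0.0 (shut) to 1.0 (fully open).
- bot.read_finger_force(): force on a finger pad.
Only numpy, scipy, OpenCV 4.12 (cv2) and the standard library are available. Lean on these libraries where they do the work, as an engineer would, in place of code of your own. Each camera call takes 0.05 s, during which the arm holds its last target. There are 200 camera calls.

## Working session

There is one attempt and no reset: what is moved stays moved. The work goes in short steps, each a Python script; the robot and the scene stay as the last script left them, time stands still between calls to the robot, and variables do not carry over. Pictures are saved under pics/ and viewed, at most 10 in all, crops included, and the job is handed in when it is done.

```bash
ls; mkdir -p pics
python3 - <<'E'
from cell import bot
import cv2, numpy as np
for n in ("top","scene"):
    im=bot.camera(n); cv2.imwrite(f"pics/{n}0.png",im[:,:,::-1])
    c=bot.calibration(n); print(n,np.round(c["mtx"],1).tolist(),np.round(c["extrinsics"],3).tolist())
    for t in ["recorder","pan_floor","key","dial","jar","weight300","weight200","weight100","tube_a","tube_c","can","scraper"]:
        print(t,[(np.round(d["bbox"]).astype(int).tolist(),round(d["confidence"],2)) for d in bot.search_frame(n,t)][:5])
print(np.round(bot.calibration("wrist")["hand_eye"],3).tolist(),np.round(bot.calibration("wrist")["mtx"],1).tolist(),bot.read_tool_rot(),bot.read_clock())
E
```

```text
pics
top [[477.1, 0.0, 321.2], [0.0, 477.1, 192.5], [0.0, 0.0, 1.0]] [[0.001, -1.0, -0.008, 0.038], [-0.996, -0.001, -0.085, 0.525], [0.085, 0.008, -0.996, 1.462], [0.0, 0.0, 0.0, 1.0]]
recorder [([269, 110, 145, 102], 0.74), ([172, 139, 28, 26], 0.24)]
pan_floor [([271, 148, 76, 58], 0.88)]
key [([379, 151, 18, 18], 0.52)]
dial [([270, 112, 145, 97], 0.55)]
jar [([261, 222, 15, 15], 0.65), ([277, 172, 22, 19], 0.58), ([230, 180, 20, 14], 0.54)]
weight300 [([430, 229, 13, 9], 0.52), ([223, 222, 14, 17], 0.47), ([277, 172, 19, 20], 0.46)]
weight200 [([430, 229, 13, 9], 0.52), ([223, 222, 14, 17], 0.47), ([277, 172, 19, 20], 0.46)]
weight100 [([430, 229, 13, 9], 0.52), ([223, 222, 14, 17], 0.47), ([277, 172, 19, 20], 0.46)]
tube_a [([233, 252, 14, 8], 0.57), ([459, 206, 15, 7], 0.42)]
tube_c [([233, 252, 14, 8], 0.57), ([459, 206, 15, 7], 0.42)]
can [([172, 139, 29, 26], 0.72)]
scraper [([452, 113, 32, 56], 0.74), ([458, 206, 13, 8], 0.48)]
scene [[517.1, 0.0, 321.4], [0.0, 517.1, 200.1], [0.0, 0.0, 1.0]] [[0.119, 0.993, 0.016, -0.084], [0.682, -0.07, -0.728, -0.278], [-0.721, 0.098, -
[... 397 characters left out ...]
ight200 [([415, 181, 16, 14], 0.62), ([192, 198, 9, 11], 0.56), ([160, 228, 14, 19], 0.5)]
weight100 [([415, 181, 16, 14], 0.62), ([192, 198, 9, 11], 0.56), ([160, 228, 14, 19], 0.5)]
tube_a [([392, 157, 13, 22], 0.62), ([438, 191, 16, 29], 0.61), ([152, 201, 15, 28], 0.5)]
tube_c [([392, 157, 13, 22], 0.62), ([438, 191, 16, 29], 0.61), ([152, 201, 15, 28], 0.5)]
can [([479, 217, 36, 25], 0.79)]
scraper [([125, 258, 38, 30], 0.82), ([223, 186, 180, 129], 0.46)]
[[-0.0, -0.954, -0.3, 0.076], [1.0, -0.0, 0.001, -0.0], [-0.001, -0.3, 0.954, -0.142], [0.0, 0.0, 0.0, 1.0]] [[276.0, 0.0, 321.1], [0.0, 276.0, 198.0], [0.0, 0.0, 1.0]] [6.19926863e-06 1.75480008e-01 9.84482995e-01 3.11012395e-06] 1.3
```

Run:
```python
import cv2
a=cv2.imread("pics/top0.png")[95:275,150:510]; cv2.imwrite("pics/topc.png",cv2.resize(a,(800,400),interpolation=2))
a=cv2.imread("pics/scene0.png")[130:330,110:530]; cv2.imwrite("pics/scenec.png",cv2.resize(a,(800,381),interpolation=2))
```

```text
(no output)
```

View pics/topc.png

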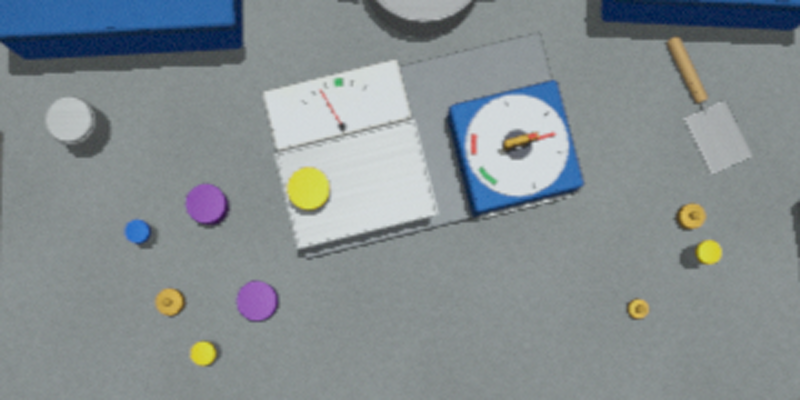

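View pics/scenec.png

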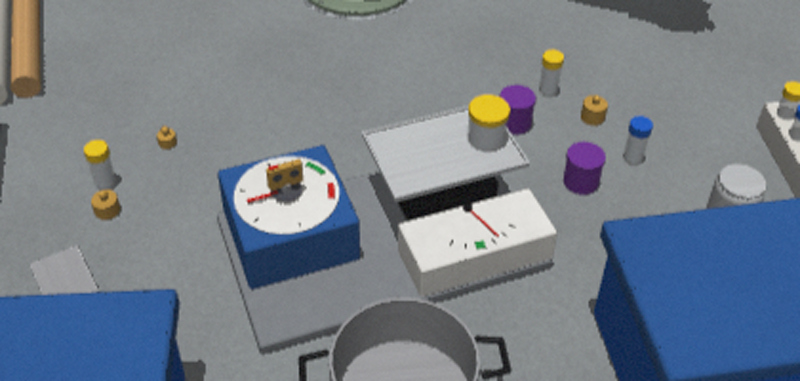

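The top crop shows one yellow-lided jar on the pan (308,188) and two purple look-alikes at (207,204) and (257,300), which I leave alone. There are three brass weights at (169,302), (692,216) and (638,309); the last is the smallest, so 100 g. The key index points right, about 1.57 rad. The needle is about 0.29 rad left of +x, so the jar is around 390 g. Next I fit the recorder pose and locate the weights.

```bash
cat > h.py <<'E'
from cell import bot
import cv2, numpy as np
from scipy.spatial.transform import Rotation as R
from scipy.optimize import least_squares
def cam(name):
    c=bot.calibration(name); K=c["mtx"]
    if name!="wrist": return K,c["extrinsics"]
    T=np.eye(4); q=bot.read_tool_rot(); T[:3,:3]=R.from_quat(np.roll(q,-1)).as_matrix(); T[:3,3]=bot.read_position()
    return K,np.linalg.inv(T@c["hand_eye"])
def px2w(KE,u,v,z):
    K,E=KE; d=E[:3,:3].T@np.linalg.solve(K,[u,v,1]); o=-E[:3,:3].T@E[:3,3]
    return o+d*(z-o[2])/d[2]
def w2px(KE,p):
    K,E=KE; q=K@(E[:3,:3]@np.asarray(p)+E[:3,3]); return q[:2]/q[2]
def quat(yaw):  # tool down, tool y axis at angle yaw+90deg
    q=(R.from_euler("z",yaw)*R.from_euler("x",np.pi)).as_quat(); return np.roll(q,1)
def crop2px(p): return np.array(p)/2.2222+[150-.28,95-.28]
def needle(name,KE,im,rec):
    """pan needle angle left of recorder +x, from red pixels round the pivot"""
    x,y,a=rec; Rm=np.array([[np.cos(a),-np.sin(a)],[np.sin(a),np.cos(a)]])
    i=im.astype(int); m=(i[:,:,0]-np.maximum(i[:,:,1],i[:,:,2]))>35
    pts=np.argwhere(m)[:,::-1]
    w=np.array([px2w(KE,u,v,.079)[:2] for u,v in pts]); r=(w-[x,y])@Rm
    s=(r[:,0]>.07)&(r[:,0]<.165)&(r[:,1]>.01)&(r[:,1]<.2); return r[s],w[s]
E
python3 - <<'E'
from h import *
KE=cam("top")
P=[((265,92),(.16,.2,.075)),((398,60),(.16,.01,.075)),((450,103),(.075,-.04,.1)),((556,82),(.075,-.19,.1)),((582,186),(-.075,-.19,.1)),((475,212),(-.075,-.04,.1)),((517,143),(0,-.115,.1))]
def tow(s,p): c,n=np.cos(s[2]),np.sin(s[2]); return [s[0]+c*p[0]-n*p[1],s[1]+n*p[0]+c*p[1],p[2]]
f=lambda s: np.ravel([w2px(KE,tow(s,p))-crop2px(c) for c,p in P])
r=least_squares(f,[.5,0,.2]); print(r.x,np.round(r.fun,1)); np.save("rec.npy",r.x)
im=cv2.imread("pics/top0.png")[:,:,::-1]
rr,w=needle("top",KE,im,r.x); print(len(rr)); m=rr.mean(0); u=np.linalg.svd(rr-m)[2][0]; u*=np.sign(u[0]); print("needle",np.arctan2(u[1],u[0]),rr.min(0),rr.max(0), "n")
for n,b in dict(wL=(226,230.5,.02),wR=(461.5,192,.02),w100=(436.5,233.5,.015),tR=(469,208,.074),tL=(241,253,.074),tC=(212,199,.074),pur1=(243,186.5,.058),pur2=(266,230,.058)).items(): print(n,np.round(px2w(KE,*b),3))
for n,p in dict(key=(0,-.115,.1),pan=(0,.105,.12),jar=(0,.165,.12)).items(): print(n,np.round(tow(r.x,p),3))
i=im.astype(int)
E
```

```text
[ 0.58710256 -0.03150032  0.24011267] [-1.4 -0.8 -0.4 -1.1 -0.6  0.9  0.5 -1.5  1.6  0.4  0.4  0.7 -0.1  1.3]
16
needle 0.2887362741870585 [0.09347802 0.10825577] [0.1379114  0.12249053] n
wL [0.407 0.333 0.02 ]
wR [ 0.527 -0.398  0.02 ]
w100 [ 0.399 -0.319  0.015]
tR [ 0.475 -0.404  0.074]
tL [0.34  0.276 0.074]
tC [0.501 0.366 0.074]
pur1 [0.54  0.276 0.058]
pur2 [0.409 0.204 0.058]
key [ 0.614 -0.143  0.1  ]
pan [0.562 0.07  0.12 ]
jar [0.548 0.129 0.12 ]
```

Run:
```python
from h import *
rec=np.load("rec.npy"); 
for n,p in dict(wL=(.407,.333,.12),wR=(.527,-.398,.12),w100=(.4,-.319,.12),pan=(.568,.045,.12),key=(.614,-.143,.13)).items():
    for yaw in np.arange(-3,3.2,.5):
        s=bot.solve_ik(p,quat(yaw)); print(n,round(yaw,1),None if s is None else np.round(s,2)[[0,3,5]])
p=np.array([.407,.333,.14]); bot.move_pose(p,quat(2.3))
KE=cam("wrist"); im=bot.camera("wrist"); cv2.imwrite("pics/wL.png",im[:,:,::-1])
print([(np.round(d["bbox"],1).tolist(),round(d["confidence"],2)) for d in bot.search_frame("wrist","weight300")], w2px(KE,[.407,.333,.02]),bot.read_clock())
```

```text
wL -3.0 [0.55 0.77 0.4 ]
wL -2.5 [ 0.55  0.77 -0.1 ]
wL -2.0 [ 0.55  0.77 -0.6 ]
wL -1.5 [ 0.55  0.77 -1.1 ]
wL -1.0 [ 0.55  0.77 -1.6 ]
wL -0.5 [ 0.55  0.77 -2.1 ]
wL 0.0 [ 0.55  0.77 -2.6 ]
wL 0.5 [ 0.55  0.77 -3.1 ]
wL 1.0 [0.55 0.77 2.69]
wL 1.5 [0.55 0.77 2.19]
wL 2.0 [0.55 0.77 1.69]
wL 2.5 [0.55 0.77 1.19]
wL 3.0 [0.55 0.77 0.69]
wR -3.0 [-0.76  0.93 -0.9 ]
wR -2.5 [-0.76  0.93 -1.4 ]
wR -2.0 [-0.76  0.93 -1.9 ]
wR -1.5 [-0.76  0.93 -2.4 ]
wR -1.0 [-0.76  0.93 -2.9 ]
wR -0.5 [-0.76  0.93  2.88]
wR 0.0 [-0.76  0.93  2.38]
wR 0.5 [-0.76  0.93  1.88]
wR 1.0 [-0.76  0.93  1.38]
wR 1.5 [-0.76  0.93  0.88]
wR 2.0 [-0.76  0.93  0.38]
wR 2.5 [-0.76  0.93 -0.12]
wR 3.0 [-0.76  0.93 -0.62]
w100 -3.0 [-0.82  0.76 -0.96]
w100 -2.5 [-0.82  0.76 -1.46]
w100 -2.0 [-0.82  0.76 -1.96]
w100 -1.5 [-0.82  0.76 -2.46]
w100 -1.0 [-0.82  0.76 -2.96]
w100 -0.5 [-0.82  0.76  2.82]
w100 0.0 [-0.82  0.76  2.32]
w100 0.5 [-0.82  0.76  1.82]
w100 1.0 [-0.82  0.76  1.32]
w100 1.5 [-0.82  0.76  0.82]
w100 2.0 [-0.82  0.76  0.32]
w100 2.5 [-0.82  0.76 -0.18]
w100 3.0 [-0.82  0.76 -0.68]
pan -3.0 [-0.05  0.82 -0.19]
pan -2.5 [-0.05  0.82 -0.69]
pan -2.0 [-0.05  0.82 -1.19]
pan -1.5 [-0.05  0.82 -1.69]
pan -1.0 [-0.05  0.82 -2.19]
pan -0.5 [-0.05  0.82 -2.69]
pan 0.0 [-0.05  0.82  3.09]
pan 0.5 [-0.05  0.82  2.59]
pan 1.0 [-0.05  0.82  2.09]
pan 1.5 [-0.05  0.82  1.59]
pan 2.0 [-0.05  0.82  1.09]
pan 2.5 [-0.05  0.82  0.59]
pan 3.0 [-0.05  0.82  0.09]
key -3.0 [-0.35  0.91 -0.49]
key -2.5 [-0.35  0.91 -0.99]
key -2.0 [-0.35  0.91 -1.49]
key -1.5 [-0.35  0.91 -1.99]
key -1.0 [-0.35  0.91 -2.49]
key -0.5 [-0.35  0.91 -2.99]
key 0.0 [-0.35  0.91  2.8 ]
key 0.5 [-0.35  0.91  2.3 ]
key 1.0 [-0.35  0.91  1.8 ]
key 1.5 [-0.35  0.91  1.3 ]
key 2.0 [-0.35  0.91  0.8 ]
key 2.5 [-0.35  0.91  0.3 ]
key 3.0 [-0.35  0.91 -0.2 ]
[([302.4, 173.5, 36.4, 39.3], 0.93)] [320.11037437 192.33469708] 2.5417
```

View pics/wL.png

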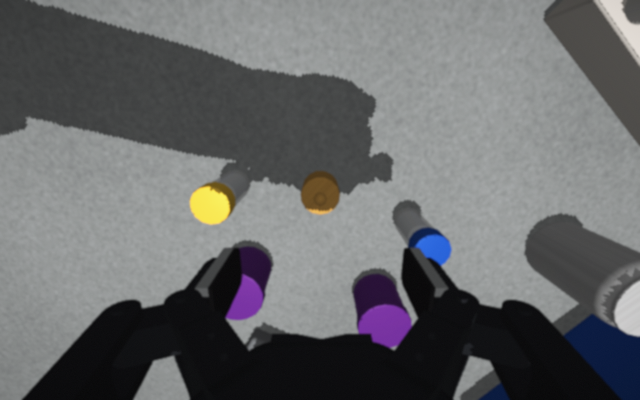

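The wrist view shows a brass weight at (320,192), two purple jars, and yellow and blue tubes. Its width of 36 px suggests the 200 g weight, so I compare it with the right-hand weight from the same relative pose.

Run:
```python
from h import *
def pred(KE,p,r,h):
    q=[w2px(KE,[p[0]+r*np.cos(t),p[1]+r*np.sin(t),z]) for z in (0,h) for t in np.arange(0,6.3,.1)]
    q+= [w2px(KE,[p[0]+.006*np.cos(t),p[1]+.006*np.sin(t),h+.008]) for t in np.arange(0,6.3,.1)]
    return cv2.boundingRect(np.array(q,np.float32))
def brass(im):
    m=cv2.inRange(cv2.cvtColor(im,cv2.COLOR_RGB2HSV),(8,110,40),(24,255,255)); n,l,s,c=cv2.connectedComponentsWithStats(m); return [list(x) for x in s[1:] if x[4]>80]
KE=cam("wrist"); print(brass(cv2.imread("pics/wL.png")[:,:,::-1]),pred(KE,[.407,.333],.018,.026),pred(KE,[.407,.333],.019,.032))
for n,p in dict(wR=(.527,-.398),w1=(.399,-.319)).items():
    bot.move_pose([*p,.22 if n=="wR" else .14],quat(2.3)) 
    if n=="wR": bot.move_linear([*p,.14])
    KE=cam("wrist"); im=bot.camera("wrist"); cv2.imwrite(f"pics/{n}.png",im[:,:,::-1])
    print(n,brass(im),pred(KE,p,.018,.026),pred(KE,p,.019,.032),pred(KE,p,.014,.02),[(np.round(d["bbox"],1).tolist(),round(d["confidence"],2)) for d in bot.search_frame("wrist","weight300")])
    if n=="wR": bot.move_linear([*p,.22],speed=.3)
print(bot.read_clock())
```

```text
[[np.int32(302), np.int32(171), np.int32(37), np.int32(43), np.int32(1261)], [np.int32(190), np.int32(182), np.int32(45), np.int32(41), np.int32(383)]] (301, 170, 38, 42) (299, 169, 41, 46)
wR [[np.int32(252), np.int32(7), np.int32(34), np.int32(41), np.int32(1040)], [np.int32(0), np.int32(94), np.int32(31), np.int32(51), np.int32(1085)], [np.int32(244), np.int32(149), np.int32(43), np.int32(42), np.int32(1356)], [np.int32(304), np.int32(170), np.int32(36), np.int32(38), np.int32(1056)]] (301, 169, 38, 42) (300, 168, 41, 46) (306, 172, 29, 33) [([248.8, 6.6, 38.5, 38.0], 0.94), ([305.2, 166.6, 34.4, 39.8], 0.81)]
w1 [[np.int32(306), np.int32(175), np.int32(27), np.int32(28), np.int32(601)], [np.int32(0), np.int32(193), np.int32(108), np.int32(90), np.int32(5099)], [np.int32(344), np.int32(289), np.int32(31), np.int32(38), np.int32(947)], [np.int32(303), np.int32(300), np.int32(35), np.int32(40), np.int32(543)], [np.int32(453), np.int32(384), np.int32(54), np.int32(16), np.int32(541)]] (302, 169, 38, 42) (300, 168, 41, 46) (306, 172, 29, 33) [([306.5, 170.7, 26.7, 30.0], 0.7), ([342.3, 286.5, 33.9, 39.8], 0.69)]
7.1917
```

View pics/wR.png

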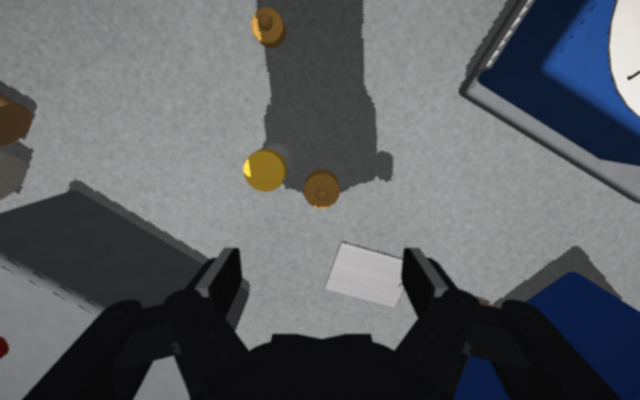

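The right-hand view has a weight at (320,188) beside the yellow-capped tube at (265,170), with the small weight at (268,27). The left weight is about 6 % wider and the right one fits 200 g, so left is probably 300 g; I'll check by weighing when I lift it. I place the small 100 g weight first.

```bash
cat >> h.py <<'E'
rec=np.load("rec.npy"); A=rec[2]
def pan_xy(x,y):
    y+=.105; return np.array([rec[0]+np.cos(A)*x-np.sin(A)*y, rec[1]+np.sin(A)*x+np.cos(A)*y])
YAW=A+np.pi/2
def pick(xy,z=.004):
    bot.move_pose([*xy,.10],quat(YAW)); f0=bot.read_ft_force()
    bot.move_linear([*xy,z],speed=.12); bot.set_gripper(0,40)
    bot.move_linear([*xy,.10],speed=.15); bot.wait(.3)
    print("grip",bot.read_gripper_width()*85,"df",np.round(bot.read_ft_force()-f0,2))
def place(xy,ztop,z=.004):
    bot.move_linear([*bot.read_position()[:2],.22],speed=.25)
    bot.move_pose([*xy,.22],quat(YAW))
    bot.move_linear([*xy,ztop+z+.025],speed=.15); bot.move_linear([*xy,ztop+z],speed=.03)
    bot.set_gripper(.7); bot.wait(.2); bot.move_linear([*xy,.22],speed=.2)
def read_needle(tag):
    KE=cam("top"); im=bot.camera("top"); cv2.imwrite(f"pics/{tag}.png",im[:,:,::-1])
    r,_=needle("top",KE,im,rec); m=r.mean(0); u=np.linalg.svd(r-m)[2][0]; u*=np.sign(u[0]); t=np.arctan2(u[1],u[0]); print(tag,len(r),"needle",t,"sink",(.75-t)/30,"t",bot.read_clock())
E
python3 - <<'E'
from h import *
pick((.399,-.319)); print(bot.read_clock())
E
```

```text
grip 26.009519303659125 df [ 0.8  -0.35 -1.74]
10.35
```

Run:
```python
from h import *
place(pan_xy(0,-.065),.1047); p=pan_xy(0,-.02)
print(bot.read_clock())
bot.move_pose([.407,.333,.2],quat(YAW)); read_needle("n1"); bot.set_gripper(1)
pick((.407,.333))
```

```text
15.4167
n1 18 needle 0.17044456775112782 sink 0.01931851440829574 t 16.8417
grip 36.6808479820335 df [ 0.53 -1.18 -2.77]
```

The sink of +3.95 mm confirms 100 g. The left weight reads 36.7 mm in the grip (the 28 mm one read 26.0) with a force change of 2.8 N, so it is the 300 g. I place it.

Run:
```python
from h import *
place(pan_xy(0,-.018),.0930)
bot.move_pose([.45,-.10,.25],quat(-1.33))
bot.wait(.2); read_needle("n2")
im=cv2.imread("pics/n2.png")[95:275,240:440]; cv2.imwrite("pics/n2c.png",cv2.resize(im,(600,540),interpolation=2))
```

```text
n2 12 needle -0.23556373473689182 sink 0.03285212449122973 t 28.3917
```

View pics/n2c.png

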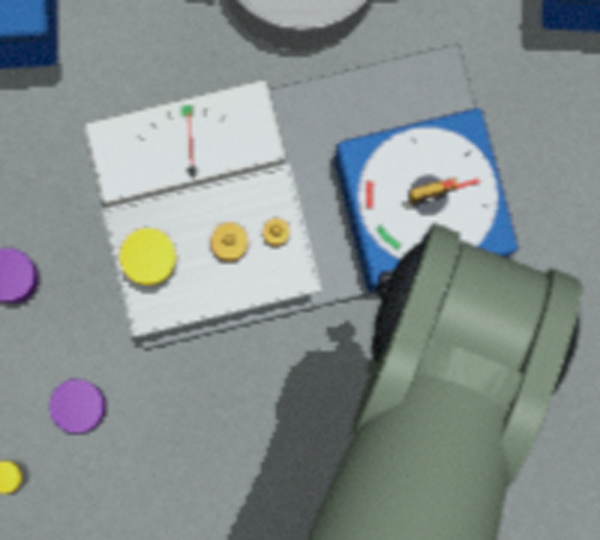

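The needle at (190,117) lies on the green mark at (188,110), and the jar and both weights stand on the pan. The sink is about 31 to 32.8 mm; weight bookkeeping gives 31.1. Next I take a close look at the key.

Run:
```python
from h import *
k=pan_xy(0,-.22); print(k)
bot.move_pose([*k,.25],quat(-1.33))
KE=cam("wrist"); im=bot.camera("wrist"); cv2.imwrite("pics/key.png",im[:,:,::-1])
print([(np.round(d["bbox"],1).tolist(),round(d["confidence"],2)) for d in bot.search_frame("wrist","key")],w2px(KE,[*k,.154]),w2px(KE,[*k,.1]))
print([np.round(w2px(KE,[k[0]+s*.023*np.cos(-1.33),k[1]+s*.023*np.sin(-1.33),.154])) for s in(-1,1)],bot.read_clock())
```

```text
[ 0.61445095 -0.14320111]
[([302.4, 138.2, 35.0, 85.3], 0.88)] [320.80354669 199.7409918 ] [320.8306425  184.58580408]
[array([321., 223.]), array([321., 175.])] 29.2083
```

View pics/key.png

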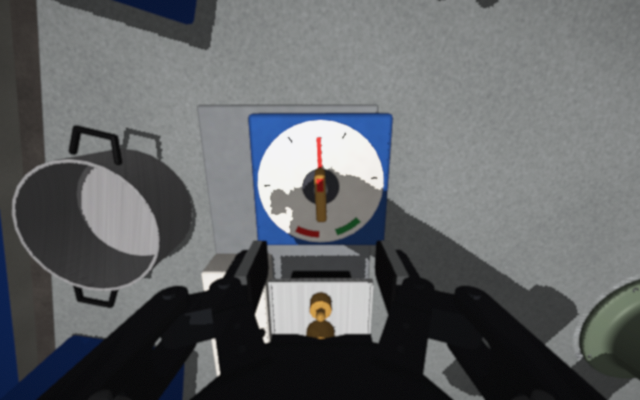

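The bow spans (321,175) to (321,222), exactly as predicted, and the index points straight along tool x, so the key stands at 1.57 rad. The green arc lies about 2.57 rad clockwise. I grip and turn in part turns.

Run:
```python
from h import *
k=pan_xy(0,-.22)
bot.set_gripper(1); bot.move_linear([*k,.118],speed=.12); bot.set_gripper(0,80)
print("w",bot.read_gripper_width()*85,bot.read_ft_force(),bot.read_joint_positions()[5])
for i in range(3):
    q=np.array(bot.read_joint_positions()); q[5]+=.6; bot.goto_joints(q); bot.wait(.1)
    print(np.round(bot.read_moment(),2),round(bot.read_gripper_width()*85,1),np.round(bot.read_joint_positions()[5],3),bot.read_clock())
KE=cam("wrist"); im=bot.camera("wrist"); cv2.imwrite("pics/key2.png",im[:,:,::-1])
```

```text
w 8.973415183018687 [-2.0270074   0.42132122  3.3763254 ] -2.157681244563418
[-0.05  0.59  0.07] 9.2 -1.559 32.25
[0.11 0.77 0.07] 8.9 -0.96 32.975
[0.4  0.77 0.1 ] 9.0 -0.362 33.7
```

View pics/key2.png

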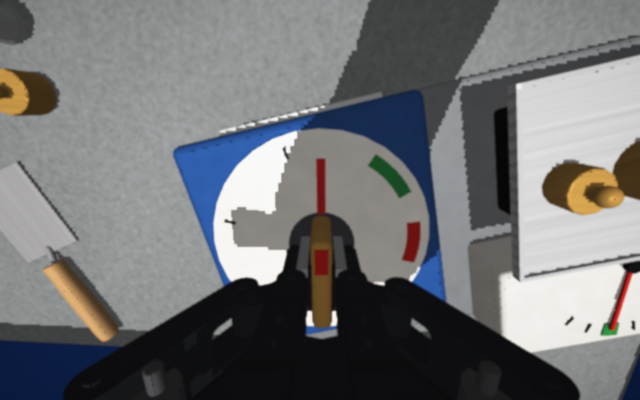

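The index (320,185) follows the tool exactly, and the green arc at (390,175) is about 0.78 rad further on. The pan needle at (612,328) also sits in green. I finish the turn.

Run:
```python
from h import *
k=bot.read_position()
for d in (.4,.38):
    q=np.array(bot.read_joint_positions()); q[5]+=d; bot.goto_joints(q); bot.wait(.1)
bot.wait(.3); bot.set_gripper(1); bot.move_linear([k[0],k[1],.25],speed=.12); bot.wait(.2)
im=bot.camera("wrist"); cv2.imwrite("pics/key3.png",im[:,:,::-1]); print(bot.read_joint_positions()[5],bot.read_clock())
```

```text
0.41591957006725655 37.3917
```

View pics/key3.png

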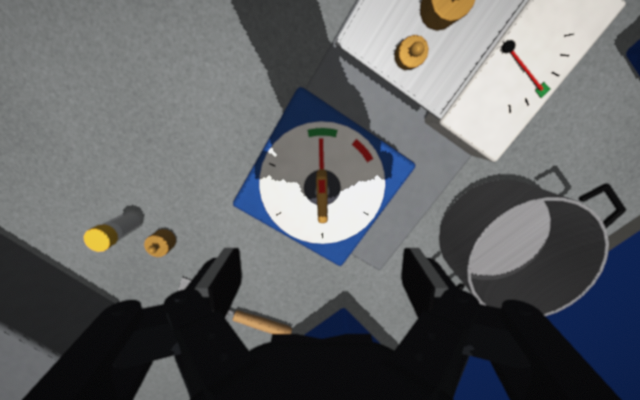

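The key index (321,140) points at the middle of the green arc (322,132), the pan needle (540,87) rests on its green mark, and the gripper is clear.

```bash
python3 -c "
from cell import bot
print(bot.close_job())"
```

```text
the job is handed in; nothing more can be done
None
```

The job is handed in after about 37 s of the 72 s allowed: the 100 g and 300 g weights stand beside the jar with the pan needle in the green, the key index stands mid-green at about 4.15 rad, and I saw no bystander disturbed; the hand-in call returned no verdict.

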